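Drop the oak galls and bolt the hopper

TASK

Two drop-bottom hoppers stand on the ink maker's table. Swing open the trap door of the one that holds the brown oak galls with its red crank handle so that all the galls drop into the white tray in its stand, swing the door fully shut again, then push its yellow-knobbed bolt across to latch it. Keep the other hopper, with the white grinding balls, shut.

Things in the scene. Friction and masses are not known exactly. Their poses are not given: they have to be found in the camera images.
- gall_hopper: Fixed stand with the steel hopper holding the brown galls; its white-ball twin stands near, either may be left or right. Yaw up to 15 deg. Origin on the table under the hopper's centre, x away from the robot, y left, mm: open-topped hopper x +-40, y +-59, z 155-225, floored by the trap door; cheeks at y +-62, clear rear panel at x 78; white tray below, x -60 to 72, y +-58, z 8-44.
- gall_hopper_door (a joint): Blue trap door with crank, rigid, turning about the stand's y through x -40, z 150 mm. rad: 0 shut (stop), 1.3 wide open (stop), starts shut. Galls begin to fall at about 0.35; beyond 1 all drop. The crank arm (12 mm thick, at y -78) leans to the robot when shut and swings over the top, away from it, to open. About 2 N at the handle; stays where left.
- gall_hopper_handle (a point): Middle of the crank's red bar handle: a round bar along the stand's y, 16 mm in diameter, 67 mm long, y -78 to -145 mm. It is 120 mm from the hinge axis; at door value q it is at x = -40 + 120 sin(q - 0.61), y = -112, z = 150 + 120 cos(q - 0.61) mm in the stand's frame (shut: x -109, z 248). This point turns with the door.
- gall_hopper_bolt (a joint): Slide bolt on the hopper's robot-side face, m: 0 withdrawn, 0.040 fully across (stop), sliding to the stand's -y, the crank's side; starts at 0 to 0.006. Rod 12 mm thick at x -64, z 215 mm. About 2 N; stays where left. Across, it passes between hopper and shut crank arm and holds the door shut; it passes only if the door is within about 0.1 rad of shut.
- gall_hopper_knob (a point): Top centre of the bolt's upright yellow knob, 14 mm in diameter, at x -64, y 20 (less the bolt's value), z 275 mm in the stand's frame; free to grip from z 225, the top of the bolt's guides, up. Axes as the stand's.
- gall_1_center (a point): one of three brown oak galls, balls 24 mm across, about 12 g, lying in the hopper on its trap door at the start; this point is the centre of the ball
- gall_2_center (a point): one of three brown oak galls, balls 24 mm across, about 12 g, lying in the hopper on its trap door at the start; this point is the centre of the ball
- gall_3_center (a point): one of three brown oak galls, balls 24 mm across, about 12 g, lying in the hopper on its trap door at the start; this point is the centre of the ball
- ball_hopper_door (a joint): trap door of the other, like hopper, which holds three white balls: rad, 0 shut; starts shut and is to stay shut

How it is judged:
By the outcome, as a careful person would: the job done as asked, in the order asked, and still so for the second after the job is handed in, with the robot touching nothing.
It also fails if it takes over 48 s, if anything falls off the work surface, if the arm or the gripper's body presses on something with over 40 N, if the wrist force passes 120 N, or if a joint passes its speed limit or range.

ROBOT

A 6-joint arm with a two-finger parallel gripper is mounted at the origin on the work surface. World frame = base frame: x ahead of the robot, y to its left, z up, the work surface at z = 0. Lengths are in m, angles in degrees, forces in N, time in s.
With the tool pointing down it reaches from about 0.35 to 0.875 m from the base axis. Payload 4.2 kg.
Tool frame: the origin (TCP) lies at the very end of the fingers, on their centre line; the grasp point (between the pads) lies 19 mm behind it (bot.grasp_offset is the distance from the TCP to the grasp point, in m); z points along the fingers, y is the line along which they close (so a half turn about z gives the same grasp; the last joint's range is limited). The gripper opens to 85 mm and grips with 20 to 120 N. Pads are 22 mm wide; open, the fingers measure 114 mm over their backs; the gripper's body (76 mm by 85 mm) begins 54 mm behind the grasp point. The pads swing forward as they close: fully open they stand 13 mm farther back than shut.
Start: joints at [-61.158, 22.042, 0.453, 0, -68.411, -14.817], TCP at [0.151, -0.606, 0.231] pointing down, gripper open.
Joint ranges: [-179.83, 179.83], [-69.29, 118.12], [-61.27, 80.66], [-181.25, 117.63], [-171.15, -9.14], [-177.46, 177.46]. Speed limits (degrees/s): [159.86, 159.86, 180, 180, 180, 180].

INTERFACE

Orientations are given as [roll, pitch, yaw] about the fixed x, y, z axes, in that order (R = Rz(yaw) Ry(pitch) Rx(roll)).
In Python, from plant import status, imaging, bot gives the robot as it stands. The module is installed in compiled form; this text tells all that it offers.
- The arm moves only by the shell command python3 -m inch 'ROWS' [FORCE]. ROWS is JSON, a list of rows, each a list of 3 entries, a list of its own where there are three numbers: the turn, a rotation vector about the tool's x, y, z in degrees, then the shift along the tool's x, y, z in mm, then the finger opening in mm, from 0 to 85.4. A call has 1 to 5 rows; each row is the pose to reach, as a shift and turn from the pose commanded when the call began, along the tool's axes at that moment; what a row does not reach only later rows make up. A row lasts 1/10 s, in which the tool goes at most 50 mm and 8.59 degrees, less where a joint would pass 70% of its speed; a pose out of reach is approached as far as the arm can. A call with a gripper value outside its range is refused whole. The fingers move at their own pace and stop on an object; FORCE is the grip in N (left out, the last holds). Time passes only in rows, so rows that repeat a pose let the fingers close. It gives the time, the measured TCP pose, the force, the opening and the grip force at its end, in the units of the state.
- status.read_state(): the state, without advancing time (a new reading comes with each control period).
- imaging.camera(name): name is "scene" or "top" or "wrist"; returns the picture (384x512x3 uint8, red, green, blue); there is no depth.
- imaging.camera_model(name): a dict with "fx", "fy", "cx", "cy" (pixels), "extrinsics" (4x4, takes a point from world to camera coordinates); the wrist camera has in their place "hand_eye" (4x4, takes a point from camera to tool coordinates, whose origin is the TCP and whose axes are the flange's). Camera axes: x right, y down, z forward; pixel columns grow to the right and rows downward; lengths in m; the calibration is good to about 2 mm. A picture is of the moment at which its call begins: read the wrist's pose just before it. camera_model takes no time and is no camera call.
- bot.job_done(): hands the job in; it is judged then, once.
Trained networks look in the newest picture that a camera, given by its name, has taken for a name from the list of things; names that differ only in an ending like _2 or _b are one class to them, and where a whole thing is asked for, a point or a joint stands for the part that bears it (a point fixed in the world has none). Each returns a list of dicts, best first, with "confidence" (0 to 1); they miss things now and then, are a little off and sometimes report something else, mostly with a low value. They report only what shows in the picture. A call takes as long as a camera call.
- imaging.look_for(camera, query): "point" ([x, y, z] in m, in world coordinates, good to about 4 mm: the middle of the surface that is visible of it).
- imaging.trace(camera, query): "region" (384x512 bool, what is visible of it).
The state is a dict: "clock": time; "qpos": joint angles; "joint_vel": joint speeds; "joint_torque": joint torques, N m; "tool_pos": TCP position; "ee_rot": TCP orientation; "wrist_force": force on the tool from outside, world axes, zero at the start; "moment": the same for the moment, N m; "finger_gap": finger opening in m; "finger_force": force on a finger pad.
Only numpy, scipy, OpenCV 4.12 (cv2) and the standard library are available. Lean on these libraries where they do the work, as an engineer would, in place of code of your own. Each camera call takes 0.05 s, during which the arm holds its last target. There are 200 camera calls.

## Working session

There is one attempt and no reset: what is moved stays moved. The work goes in short steps, Python scripts to look and compute and a shell command to move; the robot and the scene stay as the last step left them, time stands still between calls to the robot, and variables do not carry over. Pictures are saved under pics/ and viewed, at most 10 in all, crops included, and the job is handed in when it is done.

```bash
mkdir -p pics; python3 - <<'E'
from plant import status, imaging, bot
import cv2,numpy as np
s=status.read_state(); print(s['clock'],s['tool_pos'],s['ee_rot'],s['finger_gap'])
ims=[]
for c in ['scene','top']:
    im=imaging.camera(c); ims.append(im)
    for q in ['gall_hopper','gall_hopper_handle','gall_hopper_knob','gall_1_center','gall_hopper_door']:
        for d in imaging.look_for(c,q)[:4]: print(c,q,np.round(d['point'],3),round(d['confidence'],2))
cv2.imwrite('pics/a.png',ims[0][:,:,::-1]);cv2.imwrite('pics/b.png',ims[1][:,:,::-1])
E
```

```text
0.0 [ 0.15135209 -0.6058093   0.23022992] [ 1.79876857e+02 -5.38051091e-03 -1.65984831e+02] 0.08553505434409452
scene gall_hopper [ 0.644 -0.05   0.155] 0.92
scene gall_hopper_handle [ 0.517 -0.178  0.24 ] 0.57
scene gall_hopper_knob [ 0.559 -0.082  0.226] 0.78
scene gall_hopper_door [ 0.521 -0.177  0.237] 0.87
top gall_hopper [ 0.607 -0.106  0.172] 0.62
top gall_hopper_handle [ 0.606 -0.126  0.156] 0.78
top gall_hopper_knob [ 0.551 -0.102  0.225] 0.52
top gall_hopper_door [ 0.605 -0.128  0.153] 0.91
```

View pics/a.png

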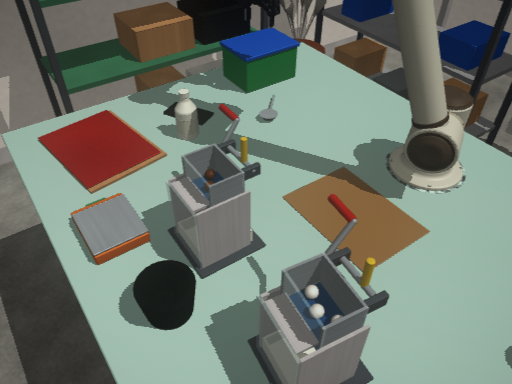

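View pics/b.png

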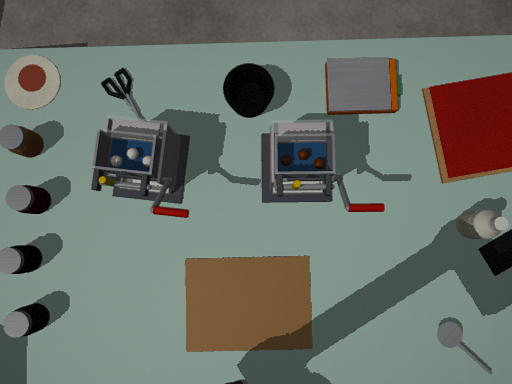

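The gall hopper is the robot's right one. In the top view its handle runs from (349,208) to (384,208), the knob is at (297,184) and the galls are near (303,157). In the scene view the handle is at (229,112) and the knob top at (244,138).

```bash
cat > h.py <<'E'
import numpy as np, cv2
from scipy.optimize import least_squares
from scipy.spatial.transform import Rotation as R
from plant import status, imaging, bot
def proj(c,P):
    m=imaging.camera_model(c);E=np.array(m['extrinsics']);p=E[:3,:3]@P+E[:3,3]
    return np.array([m['fx']*p[0]/p[2]+m['cx'],m['fy']*p[1]/p[2]+m['cy']])
def W(st,p):
    x,y,a=st[:3];c,s=np.cos(a),np.sin(a);return np.array([x+c*p[0]-s*p[1],y+s*p[0]+c*p[1],p[2]])
def tool():
    s=status.read_state();return np.array(s['tool_pos']),R.from_euler('xyz',s['ee_rot'],degrees=True)
E
python3 - <<'E'
from h import *
ob=[]
for c,(x0,x1,y0,y1) in {'top':(335,395,195,225),'scene':(210,250,95,165)}.items():
    im=cv2.imread('pics/b.png' if c=='top' else 'pics/a.png')
    h=cv2.cvtColor(im,cv2.COLOR_BGR2HSV);sub=np.zeros(h.shape[:2],bool);sub[y0:y1,x0:x1]=1
    red=sub&((h[...,0]<6)|(h[...,0]>174))&(h[...,1]>170)&(h[...,2]>70)
    v,u=np.nonzero(red);print(c,'red',len(u),u.min(),u.max(),v.min(),v.max(),u.mean(),v.mean())
    ob.append((c,np.array([-.109,-.1115,.248]),np.array([u.mean(),v.mean()]),0))
    if c=='top': ends=[u.min(),u.max()]
    x0,x1,y0,y1=(285,310,175,195) if c=='top' else (232,256,128,168)
    sub[:]=0;sub[y0:y1,x0:x1]=1
    ye=sub&(h[...,0]>18)&(h[...,0]<32)&(h[...,1]>150)&(h[...,2]>90)
    v,u=np.nonzero(ye);print('yel',len(u),u.min(),u.max(),v.min(),v.max(),u.mean(),v.mean())
    ob.append((c,np.array([-.064,.020,.250 if c=='scene' else .265]),np.array([u.mean(),v.mean()]),1))
# top corners: rear-panel & hopper rim guesses left out; tray/hopper rim corners from picture
def res(s):
    r=[]
    for c,p,o,b in ob:
        p=p.copy(); p[1]-=b*s[3]; r+=list(proj(c,W(s,p))-o)
    return r
f=least_squares(res,[.62,-.06,0,.003],x_scale=[.01,.01,.1,.01],bounds=([.3,-.5,-.5,0],[1,.5,.5,.0065]))
print(f.x,np.degrees(f.x[2]),np.round(f.fun,1))
for p in [(-.109,-.078,.248),(-.109,-.145,.248),(.04,.059,.225),(-.04,.059,.225),(.04,-.059,.225)]:print(p,W(f.x,p),proj('top',W(f.x,p)).round(),proj('scene',W(f.x,p)).round())
p,r=tool()
print(r.as_matrix().round(3))
E
```

```text
top red 273 349 383 204 211 365.64468864468864 207.43589743589743
yel 57 292 300 180 188 295.94736842105266 184.03508771929825
scene red 85 220 236 104 118 227.88235294117646 111.03529411764706
yel 128 241 246 137 161 243.8203125 148.5078125
[ 6.19850049e-01 -1.03759060e-01 -5.92072275e-03  3.01391286e-16] -0.3392324253323464 [ 0.6 -0.7  0.8 -0.7  1.3  1.7  0.9 -0.6]
(-0.109, -0.078, 0.248) [ 0.51039015 -0.18111234  0.248     ] [348. 207.] [237. 120.]
(-0.109, -0.145, 0.248) [ 0.50999346 -0.24811116  0.248     ] [384. 206.] [221. 106.]
(0.04, 0.059, 0.225) [ 0.66019867 -0.04499692  0.225     ] [274. 134.] [211. 187.]
(-0.04, 0.059, 0.225) [ 0.58020007 -0.04452327  0.225     ] [275. 174.] [246. 172.]
(0.04, -0.059, 0.225) [ 0.65950003 -0.16299485  0.225     ] [334. 132.] [182. 155.]
[[-0.97  -0.242  0.   ]
 [-0.242  0.97  -0.   ]
 [-0.    -0.    -1.   ]]
```

```bash
R='x'; python3 -m inch '[[[0,0,-75.6],[-437,290,-100],60],[[0,0,-75.6],[-437,290,-100],60],[[0,0,-75.6],[-437,290,-100],60],[[0,0,-75.6],[-437,290,-100],60],[[0,0,-75.6],[-437,290,-100],60]]' 30
cat >> h.py <<'E'
H=np.array([.61985,-.10376,-.00592])
def delta(p,axis_y_deg):
    """shift in tool axes (mm) and turn about tool z (deg) to reach world point p with tool y at given world angle"""
    t,r=tool();M=r.as_matrix();a=np.degrees(np.arctan2(M[1,1],M[0,1]))
    d=(axis_y_deg-a+180)%360-180
    print('tcp',t.round(4),'shift',(M.T@(np.array(p)-t)*1000).round(1),'turn z',round(-d,1),'t',status.read_state()['clock'])
E
python3 -c "
from h import *
delta(W(H,(-.109,-.116,.330)),179.66)"
```

```text
clock: 1.1
tool_pos: [0.3181, -0.4235, 0.2788]
ee_rot: [-180.0, -0.0, -122.7]
wrist_force: [0.7, -0.9, 0.6]
finger_gap: 0.0596
finger_force: 0.0
tcp [ 0.3181 -0.4235  0.2788] shift [-275.7  -51.5  -51.2] turn z -32.3 t 1.1
```

```bash
python3 -m inch '[[[0,0,-32.3],[-276,-51,-51],60],[[0,0,-32.3],[-276,-51,-51],60],[[0,0,-32.3],[-276,-51,-51],60],[[0,0,-32.3],[-276,-51,-51],60],[[0,0,-32.3],[-276,-51,-51],60]]'
python3 -m inch '[[[0,0,0],[0,0,0],60]]'
python3 -c "
from h import *
delta(W(H,(-.109,-.116,.330)),179.66)"
```

```text
clock: 1.6
tool_pos: [0.4874, -0.2447, 0.3237]
ee_rot: [-179.9, -0.0, -90.6]
wrist_force: [1.4, -1.9, 0.0]
finger_gap: 0.06
finger_force: 0.0
clock: 1.7
tool_pos: [0.4901, -0.2431, 0.3238]
ee_rot: [-179.8, -0.0, -90.3]
wrist_force: [-0.2, -0.1, -0.0]
finger_gap: 0.0601
finger_force: 0.0
tcp [ 0.4901 -0.2431  0.3238] shift [-24.1 -19.9  -6.1] turn z 0.0 t 1.7
```

```bash
python3 -m inch '[[[0,0,0],[-24,-20,-6],60],[[0,0,0],[-24,-20,-6],60]]'
python3 - <<'E'
from h import *
t,r=tool(); im=imaging.camera('wrist');print(t,r.as_euler('xyz',degrees=True))
m=imaging.camera_model('wrist');E=np.array(m['hand_eye'])
h=cv2.cvtColor(im,cv2.COLOR_RGB2HSV)
red=(((h[...,0]<6)|(h[...,0]>174))&(h[...,1]>170)&(h[...,2]>70)).astype(np.uint8)
n,l,st,ce=cv2.connectedComponentsWithStats(red)
for i in range(1,n):
    if st[i,4]>150: print(st[i],ce[i])
def pw(P):
    pt=r.inv().apply(P-t);p=E[:3,:3].T@(pt-E[:3,3]);return (np.array([m['fx']*p[0]/p[2]+m['cx'],m['fy']*p[1]/p[2]+m['cy']])).round()
for p in [(-.109,-.078,.248),(-.109,-.145,.248),(-.064,.02,.275),(-.04,-.059,.225),(-.04,.059,.225)]:
    q=pw(W(H,p));print(p,q);cv2.circle(im,(int(q[0]),int(q[1])),4,(0,255,0),1)
cv2.imwrite('pics/c.png',im[:,:,::-1])
E
```

```text
clock: 1.9
tool_pos: [0.5083, -0.2212, 0.3292]
ee_rot: [-179.9, -0.0, -90.5]
wrist_force: [0.3, 0.1, -0.1]
finger_gap: 0.0603
finger_force: 0.0
[ 0.50829815 -0.22121967  0.32917656] [-1.79920863e+02 -7.66424580e-03 -9.05383602e+01]
[ 247  160   21   93 1815] [257.48374656 205.83085399]
(-0.109, -0.078, 0.248) [259. 250.]
(-0.109, -0.145, 0.248) [258. 160.]
(-0.064, 0.02, 0.275) [198. 389.]
(-0.04, -0.059, 0.225) [174. 259.]
(-0.04, 0.059, 0.225) [183. 376.]
```

View pics/c.png

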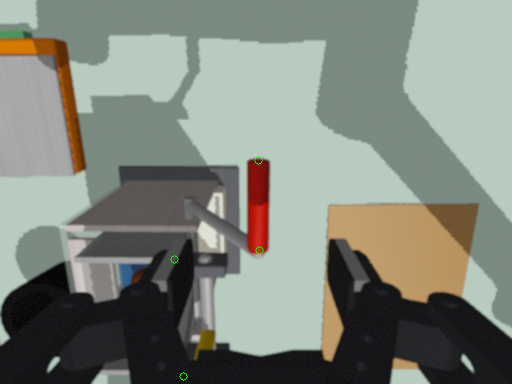

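The predicted handle ends, (259,250) and (258,160), lie on the red bar, so the pose holds. I'll lower the fingers astride the bar and close to a loose cage.

```bash
python3 -m inch '[[[0,0,0],[0,-2,30],55],[[0,0,0],[0,-2,65],50],[[0,0,0],[0,-2,94],40],[[0,0,0],[0,-2,94],23],[[0,0,0],[0,-2,94],23]]' 20
python3 -m inch '[[[0,0,0],[0,0,0],22],[[0,0,0],[0,0,0],22]]'
```

```text
clock: 2.45
tool_pos: [0.5084, -0.2238, 0.2355]
ee_rot: [180.0, -0.1, -90.7]
wrist_force: [0.6, -0.2, -0.1]
finger_gap: 0.023
finger_force: 0.0
clock: 2.65
tool_pos: [0.5095, -0.2232, 0.2368]
ee_rot: [-179.8, -0.0, -90.7]
wrist_force: [0.4, -0.7, -0.2]
finger_gap: 0.022
finger_force: 0.0
```

```bash
python3 -m inch '[[[0,0,0],[0,-17,-6],22],[[0,0,0],[0,-34,-12],22],[[0,0,0],[0,-52,-16],22],[[0,0,0],[0,-70,-18],22],[[0,0,0],[0,-88,-16],22]]'
```

```text
clock: 3.15
tool_pos: [0.5974, -0.2242, 0.2533]
ee_rot: [-179.9, -0.1, -90.7]
wrist_force: [-2.9, -0.5, 0.6]
finger_gap: 0.0219
finger_force: 0.8
```

```bash
python3 -m inch '[[[0,0,0],[0,-18,4],22],[[0,0,0],[0,-35,10],22],[[0,0,0],[0,-50,19],22],[[0,0,0],[0,-57,24],22],[[0,0,0],[0,-57,24],22]]'
python3 -m inch '[[[0,0,0],[0,0,0],22],[[0,0,0],[0,0,0],22],[[0,0,0],[0,0,0],22],[[0,0,0],[0,0,0],22],[[0,0,0],[0,0,0],22]]'
python3 - <<'E'
from h import *
a=imaging.camera('scene');
for q in ['gall_1_center']:
    for d in imaging.look_for('scene',q): print(np.round(d['point'],3),d['confidence'])
b=imaging.camera('top')
for d in imaging.look_for('top',q): print(np.round(d['point'],3),d['confidence'])
cv2.imwrite('pics/d.png',np.hstack([cv2.resize(a[90:280,130:300],None,fx=2.3,fy=2.3),cv2.resize(b[100:290,240:410],None,fx=2.3,fy=2.3)])[:,:,::-1])
E
```

```text
clock: 3.65
tool_pos: [0.6539, -0.2243, 0.2253]
ee_rot: [179.9, 0.0, -90.7]
wrist_force: [0.0, -0.2, 0.1]
finger_gap: 0.0222
finger_force: 0.0
clock: 4.15
tool_pos: [0.6535, -0.2246, 0.2272]
ee_rot: [-180.0, 0.0, -90.7]
wrist_force: [-0.4, 0.0, 0.1]
finger_gap: 0.0219
finger_force: 0.0
[ 0.56  -0.082  0.223] 0.4
```

View pics/d.png

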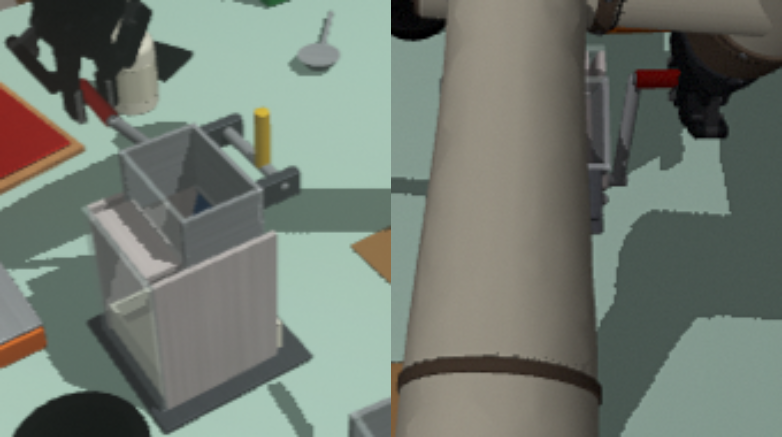

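The fingers hold the handle far over and the hopper looks empty. A short extra wait, then I'll close the door.

```bash
python3 -m inch '[[[0,0,0],[0,0,0],22],[[0,0,0],[0,0,0],22],[[0,0,0],[0,0,0],22],[[0,0,0],[0,0,0],22],[[0,0,0],[0,0,0],22]]'
python3 -m inch '[[[0,0,0],[0,22,-12],22],[[0,0,0],[0,44,-21],22],[[0,0,0],[0,68,-25],22],[[0,0,0],[0,92,-25],22],[[0,0,0],[0,116,-20],22]]'
python3 -c "
from h import *
delta((.503,-.2235,.230),179.66)"
```

```text
clock: 4.85
tool_pos: [0.6536, -0.2246, 0.2268]
ee_rot: [-180.0, 0.0, -90.7]
wrist_force: [0.9, -0.6, 0.2]
finger_gap: 0.022
finger_force: 0.0
clock: 5.35
tool_pos: [0.5387, -0.2234, 0.2489]
ee_rot: [-179.6, -0.1, -90.7]
wrist_force: [2.5, 1.0, 0.3]
finger_gap: 0.0222
finger_force: 1.0
tcp [ 0.5387 -0.2234  0.2489] shift [ 0.5 35.8 18.6] turn z -0.3 t 5.35
```

```bash
python3 -m inch '[[[0,0,0],[0,17,8],22],[[0,0,0],[0,28,13],22],[[0,0,0],[0,33,17],22],[[0,0,0],[0,35,18],22],[[0,0,0],[0,36,18],22]]'
python3 -m inch '[[[0,0,0],[0,1,0],22],[[0,0,0],[0,1,0],22]]'
```

```text
clock: 5.85
tool_pos: [0.5067, -0.2231, 0.2315]
ee_rot: [-179.2, -0.1, -90.6]
wrist_force: [9.3, 0.2, 1.2]
finger_gap: 0.0218
finger_force: 4.6
clock: 6.05
tool_pos: [0.5067, -0.2231, 0.2315]
ee_rot: [-179.1, -0.2, -90.6]
wrist_force: [10.0, -0.3, 1.4]
finger_gap: 0.0221
finger_force: 4.9
```

The door sits at its stop (10 N resisting). I'll back off, rise, and take a look from clear of the hopper.

```bash
python3 -m inch '[[[0,0,0],[0,-5,0],40],[[0,0,0],[0,-5,-35],40],[[0,0,0],[0,-5,-80],20],[[0,0,0],[-20,-5,-110],0],[[0,0,0],[-60,0,-110],0]]'
python3 -m inch '[[[0,0,0],[-50,0,0],0],[[0,0,0],[-100,0,0],0],[[0,0,0],[-125,0,0],0],[[0,0,0],[-125,0,0],0]]'
python3 - <<'E'
from h import *
delta(W(H,(-.064,.055,.32)),179.66)
t,r=tool();a=imaging.camera('scene');w=imaging.camera('wrist')
for c in ['scene','wrist']:
  for q in ['gall_1_center','gall_hopper_knob','gall_hopper_handle']:
    for d in imaging.look_for(c,q): print(c,q,np.round(d['point'],3),round(d['confidence'],2))
cv2.imwrite('pics/e.png',np.hstack([cv2.resize(a[90:290,150:300],(360,480)),cv2.resize(w,None,fx=.8,fy=1.25)])[:,:,::-1])
E
```

```text
clock: 6.55
tool_pos: [0.5031, -0.164, 0.343]
ee_rot: [-179.6, -0.1, -90.9]
wrist_force: [0.8, 0.4, -0.8]
finger_gap: -0.0001
finger_force: 0.0
clock: 6.95
tool_pos: [0.5023, -0.0352, 0.3383]
ee_rot: [179.9, -0.0, -90.5]
wrist_force: [0.2, 0.1, -0.3]
finger_gap: -0.0
finger_force: 0.0
tcp [ 0.5023 -0.0352  0.3383] shift [ 12.8 -54.   18.2] turn z -0.1 t 6.95
scene gall_1_center [ 0.56  -0.082  0.225] 0.21
scene gall_hopper_knob [ 0.562 -0.081  0.227] 0.71
scene gall_hopper_handle [ 0.527 -0.177  0.228] 0.79
wrist gall_1_center [ 0.579 -0.139  0.032] 0.43
wrist gall_hopper_knob [ 0.552 -0.101  0.225] 0.96
wrist gall_hopper_handle [ 0.626 -0.107  0.153] 0.95
```

View pics/e.png

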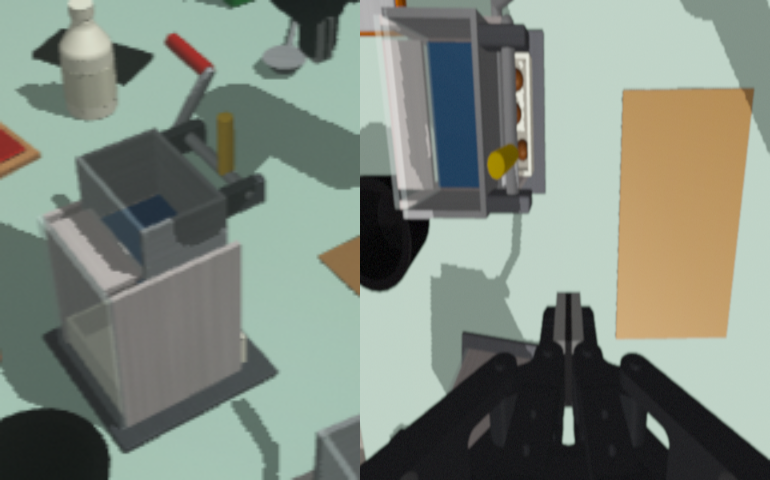

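The wrist view shows three brown galls in the white tray, the hopper empty and its blue door shut. Next comes the bolt, pushed with closed fingers from the +y side.

```bash
python3 -m inch '[[[0,0,0],[8,-30,0],0],[[0,0,0],[13,-54,20],0],[[0,0,0],[13,-54,60],0],[[0,0,0],[13,-54,97],0],[[0,0,0],[13,-54,97],0]]'
python3 -m inch '[[[0,0,0],[10,0,0],0],[[0,0,0],[20,0,0],0],[[0,0,0],[30,0,0],0],[[0,0,0],[40,0,0],0],[[0,0,0],[45,0,0],0]]'
```

```text
clock: 7.85
tool_pos: [0.5533, -0.0522, 0.2361]
ee_rot: [179.3, -0.0, -90.8]
wrist_force: [-0.9, -0.5, 0.2]
finger_gap: -0.0001
finger_force: 0.0
clock: 8.35
tool_pos: [0.5569, -0.0975, 0.2434]
ee_rot: [-179.8, 0.0, -90.7]
wrist_force: [0.6, 2.0, 1.8]
finger_gap: 0.0
finger_force: 1.0
```

```bash
python3 -m inch '[[[0,0,0],[4,0,0],0],[[0,0,0],[7,0,0],0],[[0,0,0],[9,0,0],0],[[0,0,0],[9,0,0],0]]'
python3 -m inch '[[[0,0,0],[1,0,0],0],[[0,0,0],[2,0,0],0],[[0,0,0],[2,0,0],0]]'
```

```text
clock: 8.75
tool_pos: [0.5558, -0.1057, 0.2416]
ee_rot: [179.9, -0.0, -90.7]
wrist_force: [0.6, -0.6, 0.0]
finger_gap: 0.0002
finger_force: 0.0
clock: 9.05
tool_pos: [0.5558, -0.1062, 0.2416]
ee_rot: [180.0, 0.1, -90.7]
wrist_force: [-0.3, 5.1, 1.3]
finger_gap: 0.0002
finger_force: 2.8
```

```bash
python3 -m inch '[[[0,0,0],[2,0,0],0],[[0,0,0],[3,0,0],0],[[0,0,0],[3,0,0],0]]'
python3 -m inch '[[[0,0,0],[-12,0,0],0],[[0,0,0],[-20,0,-10],0],[[0,0,0],[-20,0,-60],0],[[0,0,0],[-40,25,-100],0],[[0,0,0],[-60,60,-100],0]]'
python3 - <<'E'
from h import *
a=imaging.camera('scene');
w=imaging.camera('wrist')
for d in imaging.look_for('wrist','gall_hopper_knob'): print(np.round(d['point'],3),round(d['confidence'],2))
cv2.imwrite('pics/f.png',np.hstack([cv2.resize(a[90:290,150:300],(360,480)),cv2.resize(w,None,fx=.8,fy=1.25)])[:,:,::-1])
E
```

```text
clock: 9.35
tool_pos: [0.5558, -0.1065, 0.2417]
ee_rot: [180.0, 0.3, -90.6]
wrist_force: [-2.1, 14.6, 4.7]
finger_gap: 0.0001
finger_force: 7.5
clock: 9.85
tool_pos: [0.4997, -0.0499, 0.3478]
ee_rot: [-179.4, -0.1, -90.8]
wrist_force: [0.2, 1.4, -0.5]
finger_gap: 0.0001
finger_force: 0.0
[ 0.555 -0.13   0.224] 0.6
```

View pics/f.png

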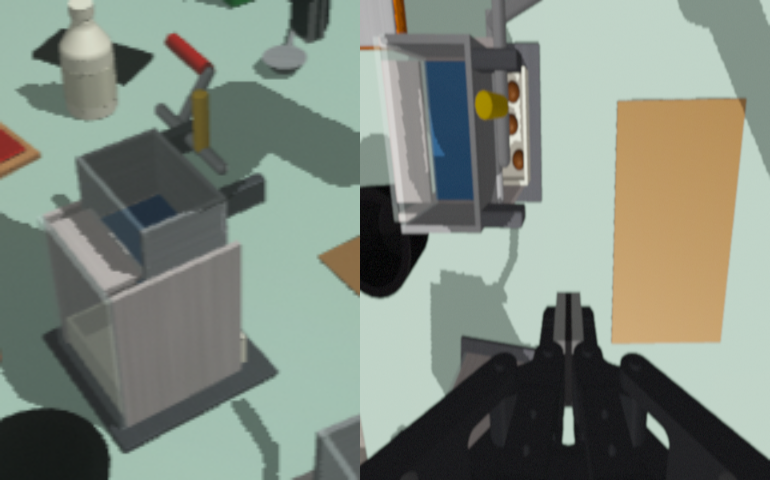

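```bash
python3 - <<'E'
from h import *
h=cv2.cvtColor(imaging.camera('scene'),cv2.COLOR_RGB2HSV);s=np.zeros(h.shape[:2],bool);s[118:165,222:250]=1
v,u=np.nonzero(s&(h[...,0]>18)&(h[...,0]<32)&(h[...,1]>150)&(h[...,2]>90));print(u.mean(),v.mean(),len(u))
for b in (0,.006,.03,.034,.040):print(b,proj('scene',W(H,(-.064,.02-b,.250))))
print(status.read_state()['wrist_force'])
E
```

```text
232.74444444444444 138.8111111111111 90
0 [244.69071989 147.91154465]
0.006 [243.06203557 146.43818261]
0.03 [236.67838903 140.66332352]
0.034 [235.63437603 139.71887463]
0.04 [234.07879047 138.31164016]
[-0.18285251  0.58093792 -0.10499954]
```

Bolt is at 0.040 by the picture, at its stop. I'm handing in.

```bash
python3 -c "
from plant import bot
print(bot.job_done())"
```

```text
the job is handed in; nothing more can be done
None
```

The job is handed in: the three galls are in the white tray, the gall hopper's door is shut and its bolt is across to its stop, and the other hopper was never touched; the clock read about 10 s.

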